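# Lock the stop post into the core carrier

### The arm

A 6-joint arm with a two-finger parallel gripper is mounted at the origin on a cart in front of the work surface, level with it; the furniture and walls round the work are solid. World frame = base frame: x ahead of the robot, y to its left, z up, the work surface at z = 0. Lengths are in m, angles in degrees, forces in N, time in s.
With the tool pointing down it reaches from about 0.375 to 0.9 m from the base axis. Payload 3.1 kg.
Tool frame: the origin (TCP) lies between the finger pads; the fingertips stand 22 mm ahead of it and the grasp point (between the pads) lies 3 mm ahead of it (bot.tip_extent is the distance from the TCP to the fingertips, in m); y points along the fingers, z is the direction in which the jaws open and shut, and the axes are right-handed (so a half turn about y gives the same grasp; the last joint's range is limited). The gripper opens to 87 mm and grips with 3 to 60 N. Pads are 19 mm wide; open, the fingers measure 117 mm over their backs; the gripper's body (75 mm by 190 mm) begins 51 mm behind the grasp point.
Start: joints at [-78.868, 30.224, 82.088, -0, 67.689, -10.227], TCP at [0.228, -0.582, 0.245] pointing down, gripper open.
Joint ranges: [-176.69, 176.69], [-43.24, 126.21], [12.49, 139.97], [-82, 262], [0, 151.66], [-163.58, 163.58]. Speed limits (degrees/s): [159.86, 159.86, 180, 180, 180, 180].

### API

Orientations are given as a 3x3 rotation matrix whose columns are the frame's x, y, z axes.
In Python, from rig import bot, eyes, models gives the robot as it stands. The module is installed in compiled form; this text tells all that it offers.
- The arm moves only by the tool arm_command, never from a script. Its arguments are lists of equal length, an entry for each row: "translation": the shift along the tool's x, y, z each as a share of 0.08 m, from -1 to 1, a list of three; "rotation": the turn, a rotation vector about the tool's x, y, z each as a share of 60 degrees, from -1 to 1, a list of three; "grip": the closure, from -1 (fully open) to 1 (shut), so that 0 is half open. In form: {"translation": [[x, y, z], ...], "rotation": [[rx, ry, rz], ...], "grip": [grip, ...]}. A call has 1 to 5 rows; each row is the pose to reach, as a shift and turn from the pose commanded when the call began, along the tool's axes at that moment; what a row does not reach only later rows make up. A row lasts 1/10 s, in which the tool goes at most 50 mm and 8.59 degrees, less where a joint would pass 70% of its speed; a pose out of reach is approached as far as the arm can. A call with a number of a shift or a turn outside -1 to 1 is refused whole. A call with a gripper value outside its range is refused whole. The fingers move at their own pace and stop on an object; the grip force is fixed at half the most. Time passes only in rows, so rows that repeat a pose let the fingers close. It gives the time, the measured TCP pose, the force and the opening at its end, in the units of the state.
- bot.read_state(): the state, without advancing time (a new reading comes with each control period).
- eyes.capture(name): name is "scene" or "top" or "wrist"; returns a dict with "image" (400x640x3 uint8, blue, green, red), "mtx" (3x3 intrinsics, pixels), "rvec" (rotation vector, rad) and "tvec" (3), from world to camera coordinates, as OpenCV has them; the wrist camera has in their place "hand_eye" (4x4, takes a point from camera to tool coordinates, whose origin is the TCP and whose axes are the tool frame's). Camera axes: x right, y down, z forward; pixel columns grow to the right and rows downward; lengths in m; the calibration is good to about 2 mm. A picture is of the moment at which its call begins: read the wrist's pose just before it. There is no depth.
- bot.hand_in(): hands the job in, once; it reports no verdict.
Trained networks look in the newest picture that a camera, given by its name, has taken for a name from the list of things; names that differ only in an ending like _2 or _b are one class to them, and where a whole thing is asked for, a point or a joint stands for the part that bears it (a point fixed in the world has none). Each returns a list of dicts, best first, with "conf" (0 to 1); they miss things now and then, are a little off and sometimes report something else, mostly with a low value. They report only what shows in the picture. A call takes as long as a camera call. They do not tell look-alikes from the thing itself.
- models.recognise(camera, thing): "extent" ([left, top, right, bottom] as shares, 0 to 1, of the picture: columns of its width, rows of its height, round what is visible of it).
- models.spot_point(camera, thing): "point" ([column, row] as shares, 0 to 1, of the picture: columns of its width, rows of its height: a listed point, or the origin of a listed thing).
The state is a dict: "time_s": time; "joint_positions": joint angles; "qvel": joint speeds; "tau": joint torques, N m; "position": TCP position; "tcp_rot": TCP orientation; "force": force on the tool from outside, world axes, zero at the start; "moment": the same for the moment, N m; "opening": opening from 0.0 (shut) to 1.0 (fully open).
Only numpy, scipy, OpenCV 4.12 (cv2) and the standard library are available. Lean on these libraries where they do the work, as an engineer would, in place of code of your own. Each camera call takes 0.05 s, during which the arm holds its last target. There are 200 camera calls.

### The job

Secure the row of three concrete cores on the carrier so that they cannot roll off: take the T-headed stop post from its sloping rest, stand it upright on its T-head on the bare worktop and let go. Then take it afresh by its grip bar, lower its head through the slot in the carrier until the collar sits on the deck, turn it a quarter turn so that the head locks crosswise under the plate, and leave it there; keep the cores on the carrier and leave the tin and the glass bottle behind the work where they are.

Things in the scene. Friction and masses are not known exactly. Their poses are not given: they have to be found in the camera images.
- post_grip (a point): Centre of the dark grip bar, 70 (own x) x 16 (y) x 24 mm (z), at the top of the loose metal stop post (118 mm long, 0.2 to 0.41 kg); 106 mm above the flat underside of the T-head, 12 mm below the bar's top. Own z is the post's axis, from head to grip. Bar and T-head are parallel, both long in own x. At the start the axis slopes 30 degrees above level, grip end up, bar about 97 mm above the worktop.
- post_head (a point): Centre of the post's T-head, 64 (own x) x 24 (y) x 14 mm (z), 7 mm above its underside, 99 mm below post_grip along the axis; axes as post_grip. Above the head: neck 18 mm diameter, 14 mm long; collar 46 mm diameter, 8 mm thick; shank 26 mm diameter, 38 mm long; stem 14 mm diameter, 20 mm long; then the grip bar. Head-heavy: it stands freely on the flat head.
- rest: Fixed wooden sloping rest, base 136 x 60 x 10 mm, origin under its middle on the worktop, highest point about 80 mm. The post's grip end overhangs towards the rest's own -x; the post's own x lies in the upright plane through its axis and points up and to the rest's +x, so the bar's 16 mm wide pair of sides faces sideways. The post lifts straight up out of it. A black bench clamp stands at the worktop's front left corner, left of and nearer than the rest.
- slot (a point): Centre of the carrier's slot, on the top of its deck, 40 mm above the worktop. Slot 72 mm along own x, 30 mm along own y, through a 10 mm steel plate with a 30 mm high open space beneath, free for turning either way. The collar cannot pass: when it sits on the deck, post_grip is 78 mm above this point and post_head 21 mm below it. Own z up.
- carrier: The fixed carrier; origin on the worktop under the slot's centre, axes as slot. Deck 120 mm in own x, in own y from +50 to -203 mm. The cores lie on it in a row towards own -y; a wooden end board 30 mm above the deck closes the row at y -189 to -203 mm; side lips 8 mm high.
- core_1_center (a point): Centre of concrete core 1 of 3: loose cylinder 50 mm diameter, 90 mm long, 0.35 kg, lying on the deck along the carrier's x, centre 25 mm over the deck; starts 54 mm from the slot centre towards own -y. Its top is 50 mm over the deck.
- core_2_center (a point): Centre of concrete core 2 of 3: loose cylinder 50 mm diameter, 90 mm long, 0.35 kg, lying on the deck along the carrier's x, centre 25 mm over the deck; starts 106 mm from the slot centre towards own -y. Its top is 50 mm over the deck.
- core_3_center (a point): Centre of concrete core 3 of 3: loose cylinder 50 mm diameter, 90 mm long, 0.35 kg, lying on the deck along the carrier's x, centre 25 mm over the deck; starts 158 mm from the slot centre towards own -y. Its top is 50 mm over the deck.
- tin_mid (a point): Bystander: middle of a round sample tin, 66 mm diameter, 46 mm high, standing behind the work.
- bottle_mid (a point): Bystander: middle of a small glass weighing bottle, 43 mm diameter, 64 mm high, standing behind the work.
There are look-alikes about, which are no part of the job. What is shaped like the part that bears core_3_center but purple or red is not meant.

How it is judged (in metres and radians):
On the way, in this order (a step that is already met when the one before it is completed fails the run):
1. the post stands upright on its head on the bare worktop, let go (angle between post_grip's own z axis and vertical below 0.12 rad and height (world z) of post_head below 0.012 m and contact force between stop_post and the fingers below 0.1 N and contact force between stop_post and rest below 0.1 N), for 0.2 s.
2. the head has passed through the slot, not yet turned (horizontal distance between post_head and slot below 0.012 m and z of post_head in the frame of slot below -0.017 m and angle between post_grip's own z axis and vertical below 0.12 rad and angle between the x axis of post_head and the x axis of slot, either way round below 0.35 rad), for 0.1 s.
At the end, for the whole second after the job is handed in: The post stands upright (within 7 degrees) in the slot, within 12 mm of its centre, with the head wholly under the plate and turned to within 18 degrees of square across the slot; the three cores lie on the deck between the post and the end board (horizontal distance between post_head and slot below 0.012 m and z of post_head in the frame of slot below -0.017 m and angle between post_grip's own z axis and vertical below 0.12 rad and angle between the x axis of post_head and the x axis of slot, either way round above 1.25 rad and y of core_1_center in the frame of slot between -0.175 and -0.03 m and z of core_1_center in the frame of slot between 0.015 and 0.04 m and y of core_2_center in the frame of slot between -0.175 and -0.03 m and z of core_2_center in the frame of slot between 0.015 and 0.04 m and y of core_3_center in the frame of slot between -0.175 and -0.03 m and z of core_3_center in the frame of slot between 0.015 and 0.04 m); the robot touches nothing.
It fails at once if the tin is moved more than 30 mm (distance of tin_mid from where it was at the start of the episode above 0.03 m).
It fails at once if the weighing bottle is moved more than 30 mm (distance of bottle_mid from where it was at the start of the episode above 0.03 m).
It also fails if it takes over 58 s, if anything falls off the work surface, if the arm or the gripper's body presses on something with over 40 N, if the wrist force passes 120 N, or if a joint passes its speed limit or range.

## Working session

There is one attempt and no reset: what is moved stays moved. The work goes in short steps, Python scripts to look and compute and a tool call to move; the robot and the scene stay as the last step left them, time stands still between calls to the robot, and variables do not carry over. Pictures are saved under pics/ and viewed, about 8 in all and at most 12, crops included, and the job is handed in when it is done.

Besides the shell and the picture viewer there is one more tool, called by a JSON object that holds its "op" and its "data". arm_command: Moves the arm, as the interface text tells. Shift numbers are shares of 0.08 m and turn numbers shares of 60 degrees, none past 1 either way. Its arguments: {"type":"object","properties":{"translation":{"type":"array"},"rotation":{"type":"array"},"grip":{"type":"array"}},"required":["translation","rotation","grip"]}

```bash
mkdir -p pics; cat > h.py <<'E'
import numpy as np, cv2
from rig import bot, eyes, models
W,H=640,400
def cap(n):
    s=bot.read_state(); c=eyes.capture(n)
    if 'hand_eye' in c:
        T=np.eye(4);T[:3,:3]=np.array(s['tcp_rot']);T[:3,3]=s['position']
        M=np.linalg.inv(T@np.array(c['hand_eye'])); c['R'],c['t']=M[:3,:3],M[:3,3]
    else:
        c['R']=cv2.Rodrigues(np.array(c['rvec'],float))[0]; c['t']=np.array(c['tvec'],float).ravel()
    c['K']=np.array(c['mtx']); return c
def proj(c,p):
    q=c['K']@(c['R']@np.array(p,float)+c['t']); return q[:2]/q[2]
def ray(c,px):
    d=c['R'].T@np.linalg.inv(c['K'])@np.array([px[0],px[1],1.]); o=-c['R'].T@c['t']; return o,d/np.linalg.norm(d)
def onz(c,px,z):
    o,d=ray(c,px); return o+d*(z-o[2])/d[2]
def tri(rs):
    A=sum(np.eye(3)-np.outer(d,d) for o,d in rs); b=sum((np.eye(3)-np.outer(d,d))@o for o,d in rs)
    return np.linalg.solve(A,b)
E
python3 - <<'E'
from h import *
np.set_printoptions(precision=3,suppress=True)
s=bot.read_state();print(s)
C={n:cap(n) for n in('scene','top')}
for n in C: cv2.imwrite(f'pics/{n}0.png',C[n]['image'])
for t in ['post_grip','post_head','slot','carrier','rest','core_1_center','tin_mid','bottle_mid']:
    P={}
    for n in C:
        r=models.spot_point(n,t)
        P[n]=[np.array(x['point'])*[W,H] for x in r]
        print(t,n,[(np.round(p),round(x['conf'],2)) for p,x in zip(P[n],r)][:5])
    if P['scene'] and P['top']:
        print('   tri',tri([ray(C[n],P[n][0]) for n in C]))
E
```

```text
{'time_s': 0.0, 'joint_positions': array([-78.869,  30.279,  82.157,  -0.   ,  67.689, -10.225]), 'qvel': array([-0.034,  0.046,  0.008, -0.003, -0.055,  0.015]), 'tau': array([ -0.001, -44.005, -17.659,   0.063,   0.058,  -0.   ]), 'position': array([ 0.228, -0.581,  0.244]), 'tcp_rot': array([[-0.931, -0.   ,  0.364],
       [-0.364,  0.002, -0.931],
       [-0.   , -1.   , -0.002]]), 'force': array([ 0.509, -0.12 ,  0.647]), 'moment': array([-0.048, -0.043,  0.035]), 'opening': 0.9993849289613473}
post_grip scene [(array([266., 155.]), 0.45)]
post_grip top [(array([210., 206.]), 0.56), (array([207., 180.]), 0.48)]
   tri [0.538 0.191 0.093]
post_head scene []
post_head top [(array([207., 185.]), 0.89)]
slot scene [(array([302., 206.]), 0.87)]
slot top [(array([309., 230.]), 0.9)]
   tri [ 0.494 -0.061  0.038]
carrier scene [(array([307., 209.]), 0.77)]
carrier top [(array([311., 234.]), 0.68)]
   tri [ 0.492 -0.072  0.031]
rest scene [(array([280., 169.]), 0.56)]
rest top [(array([216., 199.]), 0.7)]
   tri [ 0.585  0.193 -0.001]
core_1_center scene []
core_1_center top [(array([327., 221.]), 0.92)]
tin_mid scene [(array([326., 166.]), 0.4)]
tin_mid top [(array([269., 155.]), 0.86)]
   tri [0.696 0.051 0.038]
bottle_mid scene []
bottle_mid top [(array([296., 159.]), 0.7), (array([368., 205.]), 0.7), (array([311., 227.]), 0.32)]
```

```bash
python3 - <<'E'
import cv2
a=cv2.imread('pics/scene0.png')[90:290,180:500];b=cv2.imread('pics/top0.png')[120:320,140:460]
cv2.imwrite('pics/s1.png',cv2.resize(a,(800,500),interpolation=2));cv2.imwrite('pics/t1.png',cv2.resize(b,(800,500),interpolation=2))
E
```

```text
(no output)
```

View pics/s1.png

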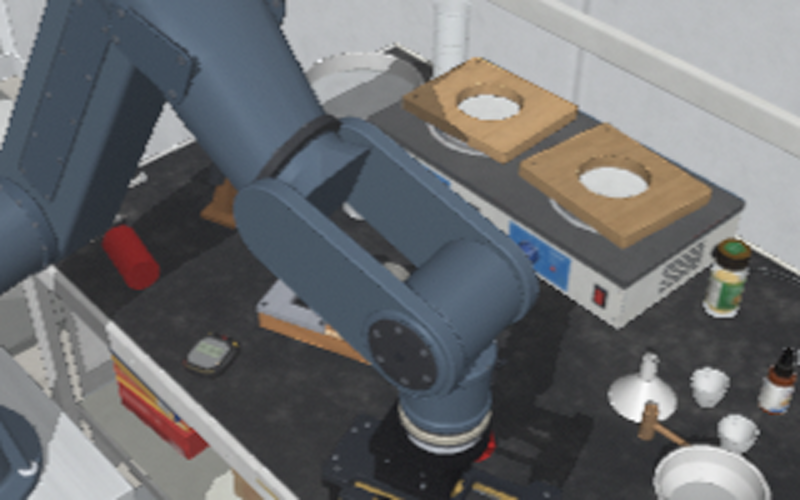

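View pics/t1.png

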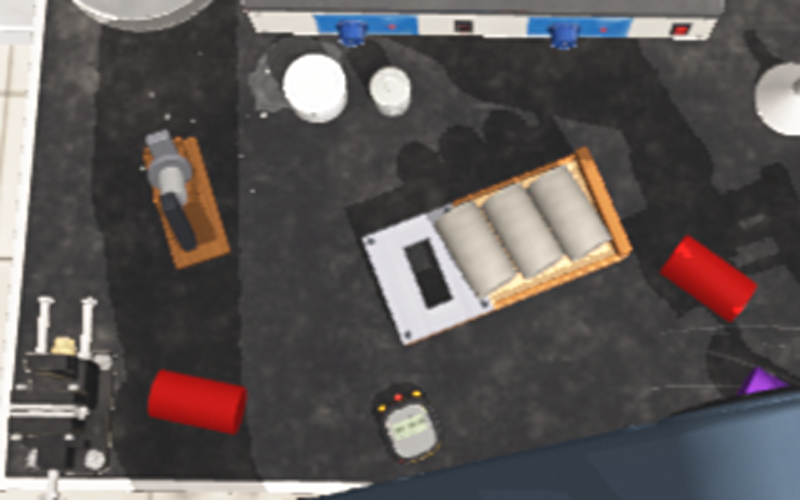

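The top view shows the post on its rest: dark bar at full-image (212,210), head at (203,176). The slot is at about (312,229), with three grey cores right of it, the tin at (266,155) and the bottle at (296,156). The cylinders at (219,281), (424,231) and (446,273) are red or purple, so they are look-alikes. The scene view is mostly hidden by the arm. I'll move over the work, keeping the jaw yaw as it is.

{"op": "arm_command", "data": {"translation": [[-0.5,0,-0.5],[-1,0,-1],[-1,0,-1]], "rotation": [[0,0,0],[0,0,0],[0,0,0]], "grip": [-1,-1,-1]}}

```text
time_s: 1.2
position: [0.274, -0.4729, 0.2441]
tcp_rot: [[-0.93, -0.001, 0.367], [-0.367, 0.006, -0.93], [-0.002, -1.0, -0.006]]
force: [-0.4, -0.1, -0.1]
opening: 1.003
```

{"op": "arm_command", "data": {"translation": [[-0.5,0,-0.5],[-1,0,-1],[-1,0,-1]], "rotation": [[0,0,0],[0,0,0],[0,0,0]], "grip": [-1,-1,-1]}}

```text
time_s: 1.5
position: [0.3189, -0.37, 0.2444]
tcp_rot: [[-0.93, -0.001, 0.367], [-0.367, 0.004, -0.93], [-0.0, -1.0, -0.004]]
force: [0.4, 1.2, -0.1]
opening: 0.997
```

{"op": "arm_command", "data": {"translation": [[-0.5,0,-0.5],[-1,0,-1],[-1,0,-1]], "rotation": [[0,0,0],[0,0,0],[0,0,0]], "grip": [-1,-1,-1]}}

```text
time_s: 1.8
position: [0.3642, -0.2676, 0.2446]
tcp_rot: [[-0.93, -0.001, 0.367], [-0.367, 0.002, -0.93], [-0.0, -1.0, -0.002]]
force: [-0.8, -0.7, 0.3]
opening: 0.997
```

{"op": "arm_command", "data": {"translation": [[-0.5,0,-0.5],[-1,0,-1],[-1,0,-1]], "rotation": [[0,0,0],[0,0,0],[0,0,0]], "grip": [-1,-1,-1]}}

```text
time_s: 2.1
position: [0.4101, -0.1649, 0.2447]
tcp_rot: [[-0.93, 0.0, 0.368], [-0.368, 0.0, -0.93], [-0.001, -1.0, -0.0]]
force: [-0.1, 0.1, 0.2]
opening: 0.999
```

{"op": "arm_command", "data": {"translation": [[-0.5,0,-0.5],[-1,0,-1],[-1,0,-1],[-1,0,-1]], "rotation": [[0,0,0],[0,0,0],[0,0,0],[0,0,0]], "grip": [-1,-1,-1,-1]}}

```text
time_s: 2.5
position: [0.4557, -0.0636, 0.2447]
tcp_rot: [[-0.93, 0.001, 0.368], [-0.368, -0.001, -0.93], [-0.001, -1.0, 0.002]]
force: [-1.0, -0.4, 0.4]
opening: 1.004
```

```bash
python3 - <<'E'
from h import *
np.set_printoptions(precision=3,suppress=True)
c=cap('wrist'); cv2.imwrite('pics/w2.png',c['image'])
for t in ['slot','core_1_center','post_grip','post_head']:
    for x in models.spot_point('wrist',t)[:4]:
        p=np.array(x['point'])*[W,H]; print(t,p,x['conf'],onz(c,p,{'slot':.04}.get(t,.065)))
print(c['t'],c['R'])
t=cap('top'); cv2.imwrite('pics/t2.png',t['image'])
print('corners',[onz(t,np.array(p)/2.5+[140,120],.04) for p in[(407,243),(429,238),(451,302),(428,307)]])
print('grip',onz(t,(212.4,210),.105))
for n,z in(('post_grip',.097),('post_head',.05),('slot',.04)):
    print(n,[(onz(t,np.array(x['point'])*[W,H],z),x['conf']) for x in models.spot_point('top',n)])
E
```

```text
slot [338.112 150.92 ] 0.76 [ 0.498 -0.068  0.04 ]
core_1_center [387.392 151.8  ] 0.89 [ 0.52  -0.116  0.065]
post_grip [93.888  9.   ] 0.84 [0.54  0.205 0.065]
[-0.227  0.345  0.514] [[ 0.367 -0.93   0.002]
 [-0.886 -0.349  0.305]
 [-0.283 -0.114 -0.952]]
corners [array([ 0.526, -0.043,  0.04 ]), array([ 0.532, -0.066,  0.04 ]), array([ 0.464, -0.09 ,  0.04 ]), array([ 0.459, -0.066,  0.04 ])]
grip [0.529 0.181 0.105]
post_grip [(array([0.54 , 0.189, 0.097]), 0.78)]
post_head [(array([0.617, 0.208, 0.05 ]), 0.57)]
slot []
```

View pics/w2.png

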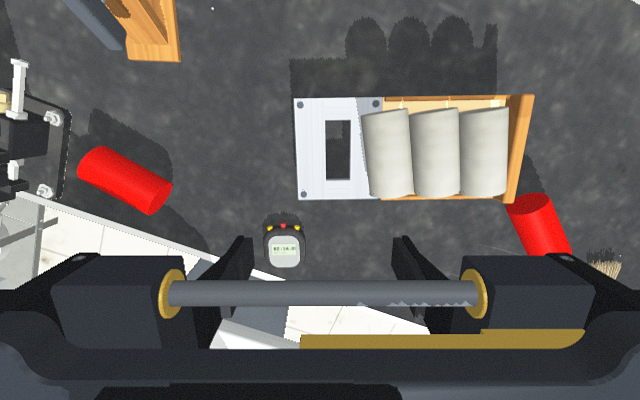

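The wrist view shows the slot at (338,150), upright in the picture, with grey core 1 at (387,152). The post and rest are at the upper left, around (95,25). The red cylinders at (125,180) and (540,230) are look-alikes. Next I'll move to the rest.

{"op": "arm_command", "data": {"translation": [[-0.2,-0.1,-0.45],[-0.4,-0.2,-0.85],[-0.4,-0.2,-0.85]], "rotation": [[0,0,0],[0,0,0],[0,0,0]], "grip": [-1,-1,-1]}}

```text
time_s: 3.25
position: [0.4596, 0.0136, 0.2614]
tcp_rot: [[-0.93, 0.002, 0.367], [-0.367, 0.001, -0.93], [-0.002, -1.0, -0.0]]
force: [0.9, -0.3, -0.6]
opening: 1.001
```

{"op": "arm_command", "data": {"translation": [[-0.2,-0.1,-0.45],[-0.4,-0.2,-0.85],[-0.4,-0.2,-0.85]], "rotation": [[0,0,0],[0,0,0],[0,0,0]], "grip": [-1,-1,-1]}}

```text
time_s: 3.55
position: [0.4652, 0.0882, 0.2774]
tcp_rot: [[-0.93, 0.003, 0.368], [-0.368, 0.001, -0.93], [-0.003, -1.0, 0.0]]
force: [-0.5, -0.6, -0.4]
opening: 1.001
```

{"op": "arm_command", "data": {"translation": [[-0.2,-0.1,-0.45],[-0.4,-0.2,-0.85],[-0.4,-0.2,-0.85],[-0.4,-0.2,-0.85]], "rotation": [[0,0,0],[0,0,0],[0,0,0],[0,0,0]], "grip": [-1,-1,-1,-1]}}

```text
time_s: 3.95
position: [0.4696, 0.1603, 0.2922]
tcp_rot: [[-0.931, -0.0, 0.365], [-0.365, -0.001, -0.931], [0.001, -1.0, 0.001]]
force: [-0.4, -0.9, 0.6]
opening: 0.996
```

```bash
python3 - <<'E'
from h import *
np.set_printoptions(precision=3,suppress=True)
c=cap('wrist'); cv2.imwrite('pics/w3.png',c['image'])
print(bot.read_state()['position'],bot.read_state()['joint_positions'])
for t,z in(('post_grip',.097),('post_head',.0475),('rest',0)):
    for x in models.spot_point('wrist',t)[:4]:
        p=np.array(x['point'])*[W,H]; print(t,p,x['conf'],onz(c,p,z))
E
```

```text
[0.469 0.16  0.292] [ 5.903 16.855 96.76  -0.07  66.455 74.587]
post_grip [322.688 120.6  ] 0.93 [0.538 0.186 0.097]
post_head [326.4  121.72] 0.66 [0.537 0.18  0.047]
post_head [327.104  46.52 ] 0.64 [0.618 0.212 0.047]
rest [323.776  85.48 ] 0.91 [0.579 0.2   0.   ]
```

View pics/w3.png

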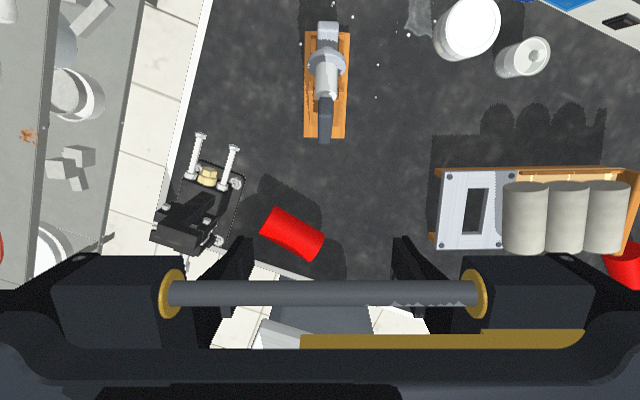

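The bar is at (325,120) and the head at (328,30), nearly aligned with the tool. The grip is at about (0.538, 0.187) with axis yaw about 19°. I'll tilt the tool 40° outward to a pre-grasp.

{"op": "arm_command", "data": {"translation": [[0,0.1,0],[0,0.3,0],[-0.05,0.5,0],[-0.1,0.75,-0.03],[-0.1,0.75,-0.03]], "rotation": [[0.003,0.008,0.13],[0.006,0.016,0.26],[0.009,0.024,0.4],[0.012,0.032,0.54],[0.0145,0.04,0.667]], "grip": [-1,-1,-1,-1,-1]}}

```text
time_s: 4.65
position: [0.4742, 0.1798, 0.2395]
tcp_rot: [[-0.806, 0.465, 0.367], [-0.296, 0.222, -0.929], [-0.513, -0.857, -0.041]]
force: [-0.5, 1.4, 0.4]
opening: 1.0
```

```bash
cat >> h.py <<'E'
def go(target,R=None):
    "shares needed to get TCP to target, rot R"
    from scipy.spatial.transform import Rotation as Ro
    s=bot.read_state(); A=np.array(s['tcp_rot'])
    o=A.T@(np.array(target)-s['position'])/.08
    r=np.zeros(3) if R is None else np.degrees(Ro.from_matrix(A.T@R).as_rotvec())/60
    return o,r
def tool(yaw,tilt):
    "tool axes: u at yaw; tilt outward from down (deg)"
    a,b=np.radians([yaw,tilt]); u=np.array([np.cos(a),np.sin(a),0]); k=np.array([0,0,1.])
    y=np.sin(b)*u-np.cos(b)*k; z=np.array([np.sin(a),-np.cos(a),0]); x=np.cross(y,z)
    return np.stack([x,y,z],1)
E
python3 - <<'E'
from h import *
np.set_printoptions(precision=3,suppress=True)
c=cap('wrist'); cv2.imwrite('pics/w4.png',c['image']); s=bot.read_state()
print(s['position'],s['joint_positions'],s['tcp_rot'])
for t,z in(('post_grip',.097),('post_head',.0475)):
    for x in models.spot_point('wrist',t)[:4]:
        p=np.array(x['point'])*[W,H]; print(t,p,x['conf'],onz(c,p,z))
R=tool(19,40); g=np.array([.538,.187,.097])
print(go(g-.103*R[:,1],R)); print(go(g-.003*R[:,1],R)); print('proj',proj(c,g))
E
```

```text
[0.474 0.18  0.239] [  0.979  15.015 120.704  39.335  19.926  35.637] [[-0.806  0.464  0.368]
 [-0.295  0.224 -0.929]
 [-0.513 -0.857 -0.044]]
post_grip [348.224 211.8  ] 0.59 [0.539 0.181 0.097]
post_head [344.512 157.   ] 0.61 [0.616 0.212 0.047]
(array([0.473, 0.65 , 0.2  ]), array([0.056, 0.012, 0.153]))
(array([0.275, 1.882, 0.275]), array([0.056, 0.012, 0.153]))
proj [342.839 210.593]
```

View pics/w4.png

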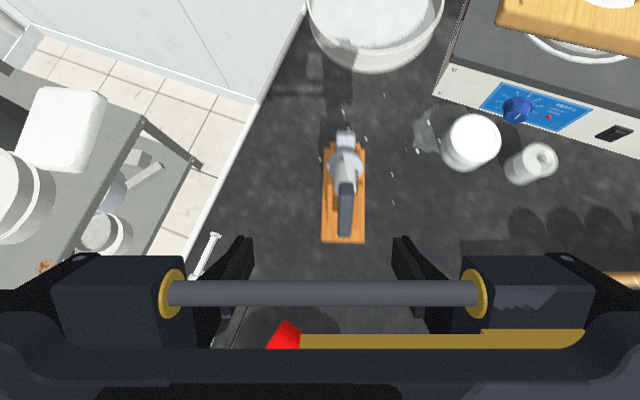

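```bash
python3 - <<'E'
from h import *
np.set_printoptions(precision=3,suppress=True)
R=tool(19,30); g=np.array([.538,.186,.098])
for d in(.09,.06,.003):print(go(g-d*R[:,1],R))
E
```

```text
(array([0.249, 0.783, 0.223]), array([ 0.055,  0.016, -0.014]))
(array([0.255, 1.157, 0.245]), array([ 0.055,  0.016, -0.014]))
(array([0.266, 1.868, 0.286]), array([ 0.055,  0.016, -0.014]))
```

{"op": "arm_command", "data": {"translation": [[0.2,0.2,0.15],[0.25,0.5,0.22],[0.25,0.78,0.22],[0.25,0.78,0.22],[0.25,0.78,0.22]], "rotation": [[0.03,0.01,-0.01],[0.055,0.016,-0.014],[0.055,0.016,-0.014],[0.055,0.016,-0.014],[0.055,0.016,-0.014]], "grip": [-1,-1,-1,-1,-1]}}

```text
time_s: 5.3
position: [0.4967, 0.1727, 0.1772]
tcp_rot: [[-0.816, 0.475, 0.329], [-0.285, 0.165, -0.944], [-0.503, -0.865, 0.001]]
force: [-0.3, 0.8, 0.2]
opening: 0.999
```

```bash
python3 - <<'E'
from h import *
np.set_printoptions(precision=3,suppress=True)
c=cap('wrist'); cv2.imwrite('pics/w5.png',c['image']); s=bot.read_state()
print(s['position'],s['joint_positions'],s['tcp_rot'])
for t,z in(('post_grip',.097),('post_head',.0475)):
    for x in models.spot_point('wrist',t)[:4]:
        p=np.array(x['point'])*[W,H]; print(t,p,x['conf'],onz(c,p,z))
R=tool(19,30); g=np.array([.538,.186,.098])
print(go(g-.003*R[:,1],R)); print('proj',proj(c,g))
E
```

```text
[0.497 0.173 0.178] [  2.355  24.163 121.616  58.925   9.758  16.746] [[-0.816  0.476  0.329]
 [-0.285  0.165 -0.944]
 [-0.503 -0.864  0.001]]
post_grip [329.216 218.   ] 0.81 [0.538 0.181 0.097]
post_head [323.52 146.4 ] 0.73 [0.619 0.214 0.048]
(array([0.031, 1.103, 0.013]), array([ 0.001,  0.003, -0.004]))
proj [323.087 216.298]
```

View pics/w5.png

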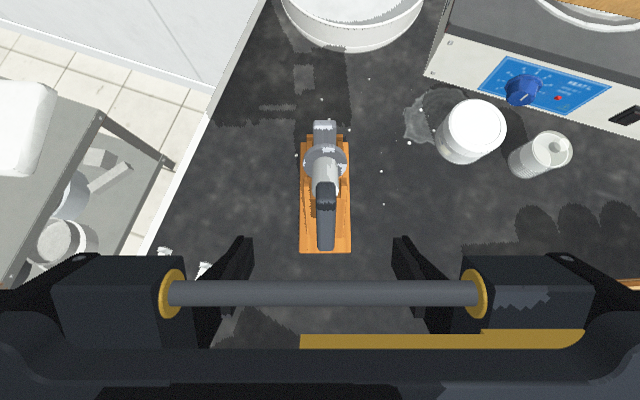

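Bar at (326,215), between the jaws. J5 is close to its singularity at 10°, so I'll use a steeper tilt of about 18°.

```bash
python3 - <<'E'
from h import *
np.set_printoptions(precision=3,suppress=True)
R=tool(19,18); g=np.array([.538,.183,.098])
for d in(.06,.003):print(go(g-d*R[:,1],R))
E
```

```text
(array([-0.117,  0.401,  0.048]), array([ 0.   ,  0.004, -0.204]))
(array([0.034, 1.097, 0.048]), array([ 0.   ,  0.004, -0.204]))
```

{"op": "arm_command", "data": {"translation": [[-0.06,0.1,0.03],[-0.12,0.25,0.05],[-0.12,0.4,0.05],[-0.12,0.4,0.05]], "rotation": [[0,0,-0.1],[0,0.004,-0.204],[0,0.004,-0.204],[0,0.004,-0.204]], "grip": [-1,-1,-1,-1]}}

```text
time_s: 5.85
position: [0.5205, 0.176, 0.1552]
tcp_rot: [[-0.901, 0.29, 0.323], [-0.308, 0.097, -0.946], [-0.306, -0.952, 0.002]]
force: [0.3, 0.5, 0.4]
opening: 1.004
```

```bash
python3 - <<'E'
from h import *
np.set_printoptions(precision=3,suppress=True)
s=bot.read_state();print(s['joint_positions'],s['position'])
R=tool(19,18); g=np.array([.538,.183,.098])
print(go(g-.003*R[:,1],R))
E
```

```text
[  4.839  27.885 110.595  10.031  24.501  67.45 ] [0.521 0.176 0.155]
(array([-0.005,  0.714, -0.013]), array([-0.003, -0.002,  0.003]))
```

{"op": "arm_command", "data": {"translation": [[0,0.3,-0.01],[0,0.6,-0.01],[0,0.71,-0.01],[0,0.71,-0.01],[0,0.71,-0.01]], "rotation": [[0,0,0],[0,0,0],[0,0,0],[0,0,0],[0,0,0]], "grip": [-1,-1,-1,-1,-1]}}

```text
time_s: 6.35
position: [0.5365, 0.1833, 0.1008]
tcp_rot: [[-0.9, 0.291, 0.325], [-0.309, 0.101, -0.946], [-0.308, -0.951, -0.001]]
force: [-0.5, -0.4, -0.3]
opening: 0.999
```

{"op": "arm_command", "data": {"translation": [[0,0,0],[0,0,0],[0,0,0],[0,0,0],[0,0,0]], "rotation": [[0,0,0],[0,0,0],[0,0,0],[0,0,0],[0,0,0]], "grip": [0.6,1,1,1,1]}}

```text
time_s: 6.85
position: [0.5366, 0.1834, 0.1001]
tcp_rot: [[-0.9, 0.291, 0.325], [-0.309, 0.101, -0.946], [-0.308, -0.951, -0.001]]
force: [-0.2, -0.7, 0.4]
opening: 0.633
```

```bash
python3 - <<'E'
from h import *
s=bot.read_state();print(s['joint_positions'].round(1),s['position'].round(3),s['opening'],s['force'])
c=cap('wrist'); cv2.imwrite('pics/w6.png',c['image'])
E
```

```text
[  5.4  34.9 110.2  13.7  17.9  64.1] [0.537 0.183 0.1  ] 0.6333264954646933 [-0.1987935  -0.69179692  0.35858799]
```

View pics/w6.png

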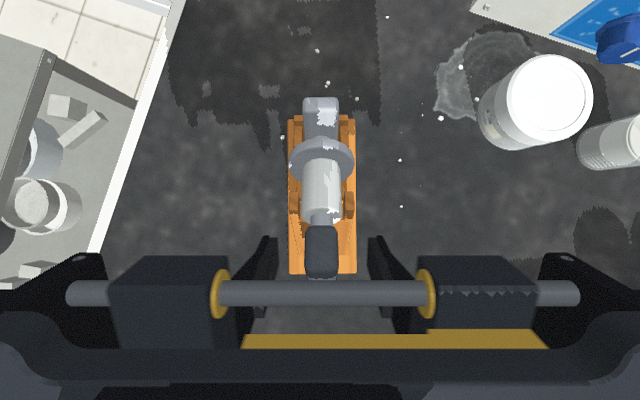

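The bar at (321,250) is centred between the jaws, which are still closing.

{"op": "arm_command", "data": {"translation": [[0,0,0],[0,0,0],[0,0,0],[0,0,0],[0,0,0]], "rotation": [[0,0,0],[0,0,0],[0,0,0],[0,0,0],[0,0,0]], "grip": [1,1,1,1,1]}}

```text
time_s: 7.4
position: [0.5365, 0.1835, 0.0999]
tcp_rot: [[-0.9, 0.29, 0.325], [-0.309, 0.101, -0.946], [-0.307, -0.952, -0.001]]
force: [1.1, 1.0, 0.1]
opening: 0.182
```

{"op": "arm_command", "data": {"translation": [[0,0,0],[0,0,0],[0,0,0],[0,0,0]], "rotation": [[0,0,0],[0,0,0],[0,0,0],[0,0,0]], "grip": [1,1,1,1]}}

```text
time_s: 7.8
position: [0.5366, 0.1835, 0.0999]
tcp_rot: [[-0.9, 0.29, 0.325], [-0.309, 0.101, -0.946], [-0.307, -0.952, -0.001]]
force: [0.0, 1.2, -0.9]
opening: 0.18
```

{"op": "arm_command", "data": {"translation": [[-0.1,-0.3,0],[-0.2,-0.62,0],[-0.3,-0.95,0],[-0.3,-0.95,0],[-0.3,-0.95,0]], "rotation": [[0,0,0],[0,0,0],[0,0,0],[0,0,0],[0,0,0]], "grip": [1,1,1,1,1]}}

```text
time_s: 8.3
position: [0.5354, 0.1831, 0.1794]
tcp_rot: [[-0.9, 0.29, 0.325], [-0.309, 0.101, -0.946], [-0.307, -0.952, -0.001]]
force: [-0.3, -0.3, -2.7]
opening: 0.18
```

```bash
python3 - <<'E'
from h import *
s=bot.read_state();print(s['joint_positions'].round(1),s['position'].round(3),s['opening'],s['force'],s['moment'])
c=cap('wrist'); t=cap('top');d=cap('scene')
cv2.imwrite('pics/m7.png',np.vstack([c['image'],np.hstack([cv2.resize(t['image'][150:270,140:300],(320,240)),cv2.resize(d['image'][80:230,200:400],(320,240))])])[:640])
print(models.spot_point('wrist','post_grip'),models.spot_point('wrist','post_head'))
R=np.array(s['tcp_rot']);g=s['position']+.003*R[:,1]
u=np.array([R[1,2],0,0]);u=np.array([-R[1,2],R[0,2],0])
for a in(30,45,60,75,90):
    ax=-(np.cos(np.radians(a))*-u)-np.array([0,0,np.sin(np.radians(a))])
    print(a,proj(c,g+.099*ax))
E
```

```text
[  5.4  26.3 107.2   8.6  29.4  69.6] [0.535 0.183 0.179] 0.17971954585997843 [-0.25126409 -0.34393152 -2.72013393] [-0.15652639  0.4445595   0.0648952 ]
[{'point': [0.5017, 0.6613], 'conf': 0.82}] [{'point': [0.5012, 0.334], 'conf': 0.64}]
30 [321.95228239 135.72486274]
45 [322.02462566 161.00120775]
60 [322.07602602 187.31361242]
75 [322.11013518 214.43287885]
90 [322.12903628 242.40552526]
```

View pics/m7.png

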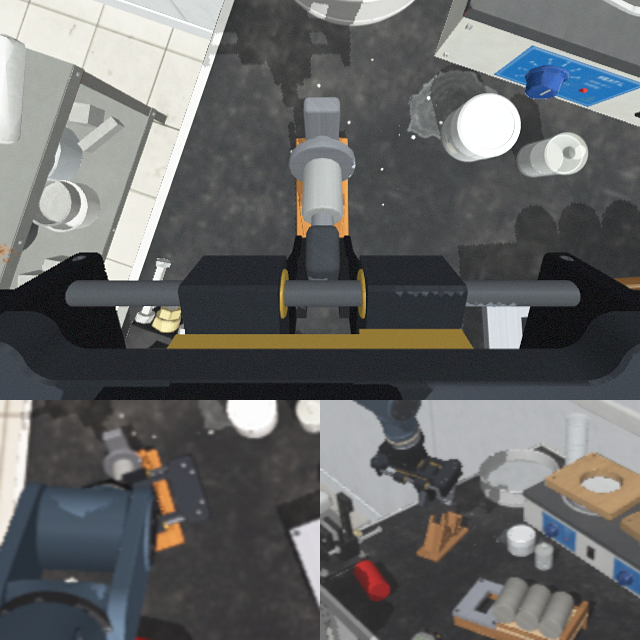

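The wrist view shows the post held with the head at about (321,115), still sloped at about 30°, so it hasn't slipped. Now I'll move it sideways and upright it.

```bash
python3 - <<'E'
from h import *
np.set_printoptions(precision=3,suppress=True)
R=tool(19,-42); g=np.array([.505,.088,.205])
print(go(g-.003*R[:,1],R))
E
```

```text
(array([ 0.571, -0.568,  1.   ]), array([ 0.002, -0.   , -0.995]))
```

{"op": "arm_command", "data": {"translation": [[0.1,-0.25,0.2],[0.3,-0.57,0.6],[0.57,-0.57,1],[0.57,-0.57,1],[0.57,-0.57,1]], "rotation": [[0,0,-0.1],[0,0,-0.24],[0,0,-0.38],[0,0,-0.52],[0,0,-0.66]], "grip": [1,1,1,1,1]}}

```text
time_s: 9.05
position: [0.5086, 0.0876, 0.209]
tcp_rot: [[-0.878, -0.353, 0.322], [-0.299, -0.12, -0.947], [0.373, -0.928, -0.0]]
force: [0.8, 0.3, -3.8]
opening: 0.182
```

{"op": "arm_command", "data": {"translation": [[0,0,0],[0,0,0],[0,0,0],[0,0,0]], "rotation": [[0,0,-0.13],[0,0,-0.25],[0,0,-0.335],[0,0,-0.335]], "grip": [1,1,1,1]}}

```text
time_s: 9.45
position: [0.5089, 0.0893, 0.2052]
tcp_rot: [[-0.704, -0.632, 0.325], [-0.244, -0.215, -0.946], [0.667, -0.745, -0.003]]
force: [-0.0, 1.0, -2.1]
opening: 0.184
```

```bash
python3 - <<'E'
from h import *
np.set_printoptions(precision=3,suppress=True)
s=bot.read_state();print(s['joint_positions'].round(1),s['position'].round(3),s['opening'],s['force'],s['moment'])
c=cap('wrist'); t=cap('top');d=cap('scene')
cv2.imwrite('pics/m8.png',np.vstack([c['image'],np.hstack([cv2.resize(t['image'][150:270,140:300],(320,240)),cv2.resize(d['image'][80:230,200:400],(320,240))])])[:640])
print(models.spot_point('wrist','post_grip'),models.spot_point('wrist','post_head'),models.spot_point('scene','post_head'),models.spot_point('scene','post_grip'))
R=tool(19,-42); g=s['position']+.003*s['tcp_rot'][:,1]; print('g',g)
for a in(75,90,105):
    u=np.array([.946,.326,0]);ax=np.cos(np.radians(a))*u-np.array([0,0,np.sin(np.radians(a))])
    print(a,proj(c,g+.099*ax),proj(d,g+.099*ax))
for z in(.125,.108): print(go(np.array([g[0],g[1],z])-.003*R[:,1],R))
E
```

```text
[  3.3  43.4  74.8 -10.6 102.5  75.8] [0.509 0.089 0.205] 0.18370216632628214 [-0.029  0.987 -2.061] [ 0.236 -0.632 -0.011]
[{'point': [0.5042, 0.6647], 'conf': 0.81}, {'point': [0.8202, 0.363], 'conf': 0.2}] [{'point': [0.5078, 0.335], 'conf': 0.67}, {'point': [0.9898, 0.3523], 'conf': 0.53}] [{'point': [0.4381, 0.4208], 'conf': 0.88}] [{'point': [0.428, 0.3642], 'conf': 0.75}, {'point': [0.4348, 0.4123], 'conf': 0.68}]
g [0.507 0.089 0.203]
75 [322.299 112.601] [280.753 163.748]
90 [322.344 136.207] [276.692 168.446]
105 [322.361 161.541] [272.406 171.668]
(array([-0.699,  0.759, -0.001]), array([ 0.001, -0.   , -0.006]))
(array([-0.84 ,  0.918, -0.001]), array([ 0.001, -0.   , -0.006]))
```

View pics/m8.png

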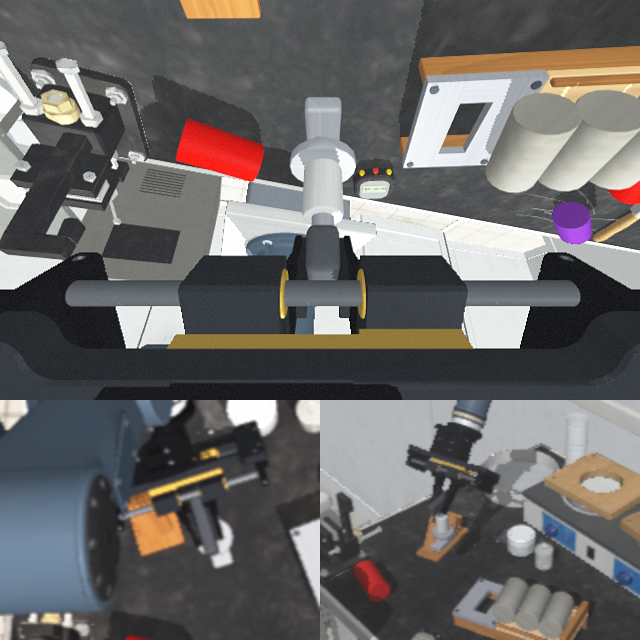

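The post hangs upright: wrist head at (323,115), scene head near (280,168), which matches 90°. Lowering.

{"op": "arm_command", "data": {"translation": [[-0.25,0.27,0],[-0.5,0.54,0],[-0.7,0.76,0],[-0.8,0.87,0],[-0.8,0.87,0]], "rotation": [[0,0,0],[0,0,-0.006],[0,0,-0.006],[0,0,-0.006],[0,0,-0.006]], "grip": [1,1,1,1,1]}}

```text
time_s: 10.3
position: [0.5082, 0.0892, 0.1136]
tcp_rot: [[-0.699, -0.637, 0.325], [-0.241, -0.217, -0.946], [0.673, -0.74, -0.002]]
force: [-0.1, 0.7, -1.8]
opening: 0.184
```

{"op": "arm_command", "data": {"translation": [[-0.017,0.019,0],[-0.034,0.037,0],[-0.05,0.056,0],[-0.05,0.056,0]], "rotation": [[0,0,0],[0,0,0],[0,0,0],[0,0,0]], "grip": [1,1,1,1]}}

```text
time_s: 10.7
position: [0.5092, 0.0894, 0.1088]
tcp_rot: [[-0.702, -0.634, 0.325], [-0.242, -0.217, -0.946], [0.67, -0.742, -0.001]]
force: [0.8, -0.9, -1.9]
opening: 0.182
```

{"op": "arm_command", "data": {"translation": [[-0.008,0.009,0],[-0.017,0.019,0],[-0.017,0.019,0]], "rotation": [[0,0,0],[0,0,0],[0,0,0]], "grip": [1,1,1]}}

```text
time_s: 11.0
position: [0.5091, 0.0893, 0.1078]
tcp_rot: [[-0.701, -0.635, 0.325], [-0.241, -0.218, -0.946], [0.672, -0.741, -0.001]]
force: [-0.4, -0.4, 4.5]
opening: 0.178
```

{"op": "arm_command", "data": {"translation": [[-0.008,0.009,0],[-0.017,0.019,0],[-0.017,0.019,0]], "rotation": [[0,0,0],[0,0,0],[0,0,0]], "grip": [1,1,1]}}

```text
time_s: 11.3
position: [0.509, 0.0892, 0.1077]
tcp_rot: [[-0.7, -0.636, 0.325], [-0.24, -0.218, -0.946], [0.673, -0.74, -0.0]]
force: [0.3, 0.7, 13.3]
opening: 0.181
```

{"op": "arm_command", "data": {"translation": [[0,0,0],[0,0,0],[0,0,0],[0,0,0],[0,0,0]], "rotation": [[0,0,0],[0,0,0],[0,0,0],[0,0,0],[0,0,0]], "grip": [-0.2,-1,-1,-1,-1]}}

```text
time_s: 11.8
position: [0.5088, 0.0893, 0.104]
tcp_rot: [[-0.7, -0.635, 0.325], [-0.242, -0.217, -0.946], [0.672, -0.741, -0.001]]
force: [-0.2, -0.3, -0.8]
opening: 0.547
```

{"op": "arm_command", "data": {"translation": [[0,0,0],[0,0,0],[0,0,0],[0,0,0],[0,0,0]], "rotation": [[0,0,0],[0,0,0],[0,0,0],[0,0,0],[0,0,0]], "grip": [-1,-1,-1,-1,-1]}}

```text
time_s: 12.3
position: [0.509, 0.0894, 0.1043]
tcp_rot: [[-0.701, -0.635, 0.325], [-0.242, -0.217, -0.946], [0.671, -0.741, -0.001]]
force: [0.5, -0.2, 1.0]
opening: 0.969
```

{"op": "arm_command", "data": {"translation": [[0,-0.2,0],[0,-0.5,0],[0,-0.8,0],[0,-1,0],[0,-1,0]], "rotation": [[0,0,0],[0,0,0],[0,0,0],[0,0,0],[0,0,0]], "grip": [-1,-1,-1,-1,-1]}}

```text
time_s: 12.8
position: [0.5618, 0.1071, 0.165]
tcp_rot: [[-0.705, -0.631, 0.325], [-0.242, -0.217, -0.946], [0.667, -0.745, 0.0]]
force: [-0.6, -0.5, -0.4]
opening: 0.999
```

```bash
python3 - <<'E'
from h import *
np.set_printoptions(precision=3,suppress=True)
s=bot.read_state();print(s['joint_positions'].round(1),s['position'].round(3),s['opening'],s['force'])
c=cap('wrist'); d=cap('scene');cv2.imwrite('pics/w9.png',c['image'])
for n,z,cc in(('post_grip',.106,c),('post_head',.007,c)):
  for k,q in(('wrist',c),('scene',d)):
    print(n,k,[(onz(q,np.array(x['point'])*[W,H],z),x['conf']) for x in models.spot_point(k,n)])
E
```

```text
[  4.4  50.   66.2 -10.  104.4  76.6] [0.562 0.107 0.165] 0.998596916033377 [-0.574 -0.497 -0.356]
post_grip wrist [(array([0.506, 0.088, 0.106]), 0.73)]
post_grip scene [(array([0.507, 0.095, 0.106]), 0.92)]
post_head wrist [(array([0.512, 0.09 , 0.007]), 0.67)]
post_head scene [(array([0.514, 0.095, 0.007]), 0.64)]
```

View pics/w9.png

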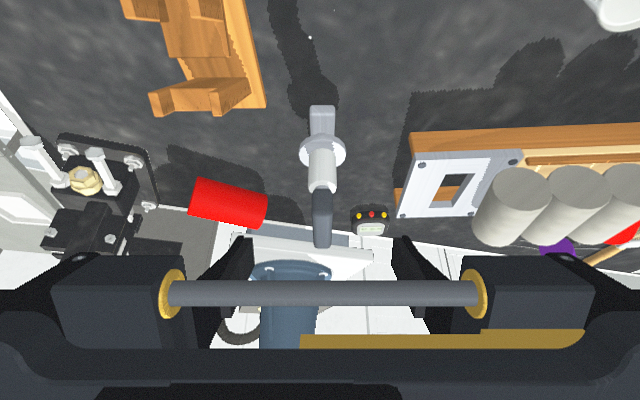

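The post stands freely at about (0.508,0.089), with its head at (322,120) in the picture. Now the tool goes vertical above it for a fresh grasp.

```bash
python3 - <<'E'
from h import *
np.set_printoptions(precision=3,suppress=True)
R=tool(19,0);print(go([.508,.089,.215],R))
E
```

```text
(array([ 0.935, -0.031, -0.   ]), array([ 0.002, -0.   ,  0.705]))
```

{"op": "arm_command", "data": {"translation": [[0.15,-0.3,0],[0.35,-0.4,0],[0.55,-0.3,0],[0.75,-0.1,0],[0.935,-0.03,0]], "rotation": [[0,0,0.14],[0,0,0.28],[0,0,0.42],[0,0,0.56],[0,0,0.705]], "grip": [-1,-1,-1,-1,-1]}}

```text
time_s: 13.6
position: [0.5067, 0.089, 0.2155]
tcp_rot: [[-0.946, 0.004, 0.325], [-0.325, 0.003, -0.946], [-0.005, -1.0, -0.001]]
force: [0.7, 0.7, 0.3]
opening: 1.002
```

{"op": "arm_command", "data": {"translation": [[0,0,0],[0,0,0]], "rotation": [[0,0,0],[0,0,0]], "grip": [-1,-1]}}

```text
time_s: 13.8
position: [0.5073, 0.0888, 0.2159]
tcp_rot: [[-0.946, -0.001, 0.324], [-0.324, 0.001, -0.946], [0.0, -1.0, -0.001]]
force: [1.2, 0.3, 1.1]
opening: 1.0
```

```bash
python3 - <<'E'
from h import *
np.set_printoptions(precision=3,suppress=True)
s=bot.read_state();print(s['joint_positions'].round(1),s['position'],s['tcp_rot'])
c=cap('wrist'); t=cap('top');d=cap('scene');cv2.imwrite('pics/w10.png',c['image'])
for n,z in(('post_grip',.106),('post_head',.007),('slot',.04)):
  for k,q in(('wrist',c),('scene',d),('top',t)):
    print(n,k,[(onz(q,np.array(x['point'])*[W,H],z),np.array(x['point'])*[W,H],x['conf']) for x in models.spot_point(k,n)])
# slot: dark region contour in wrist
g=cv2.cvtColor(c['image'],cv2.COLOR_BGR2GRAY)
p=proj(c,[.497,-.067,.04]);print('slot px',p)
R=tool(19,0);print(go([.508,.089,.114],R))
E
```

```text
[-2.6 24.1 99.5  0.1 56.5 68.5] [0.507 0.089 0.216] [[-0.946 -0.001  0.324]
 [-0.324  0.001 -0.946]
 [ 0.    -1.    -0.001]]
post_grip wrist [(array([0.509, 0.086, 0.106]), array([326.016, 205.6  ]), 0.72)]
post_grip scene [(array([0.507, 0.088, 0.106]), array([276.672, 168.   ]), 0.87)]
post_grip top [(array([0.516, 0.093, 0.106]), array([247.168, 215.6  ]), 0.89)]
post_head wrist [(array([0.508, 0.09 , 0.007]), array([321.92, 180.32]), 0.79)]
post_head scene [(array([0.504, 0.075, 0.007]), array([280.192, 192.2  ]), 0.83), (array([ 0.528, -0.042,  0.007]), array([306.304, 205.52 ]), 0.24), (array([0.714, 0.085, 0.007]), array([322.88, 166.92]), 0.24)]
post_head top [(array([0.5  , 0.09 , 0.007]), array([253.376, 228.28 ]), 0.6)]
slot wrist [(array([ 0.498, -0.066,  0.04 ]), array([441.984, 235.   ]), 0.76), (array([ 0.555, -0.238,  0.04 ]), array([592.128, 236.2  ]), 0.25)]
slot scene [(array([ 0.487, -0.071,  0.04 ]), array([302.208, 207.92 ]), 0.71)]
slot top [(array([ 0.492, -0.062,  0.04 ]), array([309.632, 230.   ]), 0.97)]
slot px [442.061 236.151]
(array([0.013, 1.267, 0.001]), array([ 0.001, -0.001, -0.   ]))
```

View pics/w10.png

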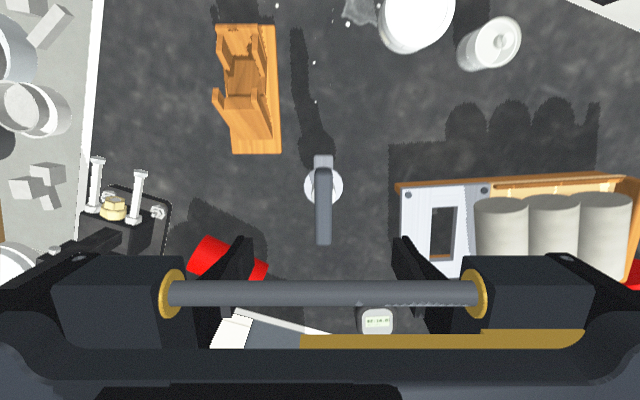

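The post stands between the open jaws, with the bar from (323,170) to (323,243), aligned to the tool. The slot is at (442,235). I'll descend and grip.

{"op": "arm_command", "data": {"translation": [[0,0.3,0],[0,0.7,0],[0,1,0]], "rotation": [[0,0,0],[0,0,0],[0,0,0]], "grip": [-1,-1,-1]}}

```text
time_s: 14.7
position: [0.5086, 0.0893, 0.1345]
tcp_rot: [[-0.946, 0.0, 0.325], [-0.325, 0.001, -0.946], [-0.0, -1.0, -0.001]]
force: [-0.4, 0.8, 0.6]
opening: 1.0
```

{"op": "arm_command", "data": {"translation": [[0,0.15,0],[0,0.27,0],[0,0.27,0],[0,0.27,0],[0,0.27,0]], "rotation": [[0,0,0],[0,0,0],[0,0,0],[0,0,0],[0,0,0]], "grip": [-1,-1,1,1,1]}}

```text
time_s: 15.2
position: [0.5097, 0.0893, 0.1149]
tcp_rot: [[-0.946, 0.003, 0.325], [-0.325, 0.001, -0.946], [-0.003, -1.0, -0.0]]
force: [0.1, 0.4, -0.1]
opening: 0.809
```

{"op": "arm_command", "data": {"translation": [[0,0,0],[0,0,0],[0,0,0],[0,0,0],[0,0,0]], "rotation": [[0,0,0],[0,0,0],[0,0,0],[0,0,0],[0,0,0]], "grip": [1,1,1,1,1]}}

```text
time_s: 15.7
position: [0.5089, 0.0893, 0.114]
tcp_rot: [[-0.946, 0.0, 0.325], [-0.325, 0.001, -0.946], [-0.001, -1.0, -0.001]]
force: [-0.5, 0.3, 0.2]
opening: 0.355
```

{"op": "arm_command", "data": {"translation": [[0,0,0],[0,0,0],[0,0,0],[0,0,0],[0,0,0]], "rotation": [[0,0,0],[0,0,0],[0,0,0],[0,0,0],[0,0,0]], "grip": [1,1,1,1,1]}}

```text
time_s: 16.2
position: [0.5089, 0.0893, 0.1139]
tcp_rot: [[-0.946, 0.0, 0.325], [-0.325, 0.001, -0.946], [-0.001, -1.0, -0.001]]
force: [0.2, 1.3, 0.3]
opening: 0.182
```

{"op": "arm_command", "data": {"translation": [[0,-0.3,0],[0,-0.7,0],[0,-1,0],[0,-1,0]], "rotation": [[0,0,0],[0,0,0],[0,0,0],[0,0,0]], "grip": [1,1,1,1]}}

```text
time_s: 16.6
position: [0.5109, 0.0893, 0.1966]
tcp_rot: [[-0.946, 0.007, 0.325], [-0.325, 0.001, -0.946], [-0.007, -1.0, 0.001]]
force: [0.8, 0.0, -2.5]
opening: 0.18
```

```bash
python3 - <<'E'
from h import *
np.set_printoptions(precision=3,suppress=True)
s=bot.read_state();print(s['position'],s['opening'],s['force'],s['moment'])
c=cap('wrist'); t=cap('top');cv2.imwrite('pics/w11.png',c['image']);cv2.imwrite('pics/t11.png',t['image'])
g=s['position']-[0,0,.008]; print('pred grip',g,proj(c,g),'head',proj(c,g-[0,0,.099]))
for n in('post_grip','post_head'):
    print(n,[(np.array(x['point'])*[W,H],onz(c,np.array(x['point'])*[W,H],g[2]-(.099 if n=='post_head' else 0)),x['conf']) for x in models.spot_point('wrist',n)])
# slot outline: enclosed hole in light plate
for k,q in(('wrist',c),('top',t)):
    im=q['image']; p=proj(q,[.497,-.067,.04]); print(k,'slot px',p)
    g_=cv2.cvtColor(im,cv2.COLOR_BGR2GRAY); m=(g_<130).astype(np.uint8)
    hsv=cv2.cvtColor(im,cv2.COLOR_BGR2HSV)
    plate=((hsv[...,1]<45)&(g_>140)).astype(np.uint8)
    cs,h=cv2.findContours(plate,cv2.RETR_CCOMP,cv2.CHAIN_APPROX_NONE)
    for cc,hh in zip(cs,h[0]):
        if hh[3]>=0 and cv2.pointPolygonTest(cc,tuple(map(float,p)),True)>-4 and len(cc)>20:
            w=np.array([onz(q,x[0],.04)[:2] for x in cc],np.float32)
            print(k,len(cc),cv2.minAreaRect(w*1000))
E
```

```text
[0.511 0.089 0.197] 0.17995415561006595 [ 0.801  0.043 -2.548] [-0.042 -0.036  0.028]
pred grip [0.511 0.089 0.189] [321.832 262.575] head [321.866 208.206]
post_grip [(array([324.672, 265.12 ]), array([0.51 , 0.087, 0.189]), 0.67)]
post_head [(array([320.768, 208.4  ]), array([0.51, 0.09, 0.09]), 0.83)]
wrist slot px [447.21  247.194]
top slot px [311.746 228.276]
top 70 ((495.16888427734375, -64.07513427734375), (75.25664520263672, 33.81278610229492), 22.52326774597168)
```

{"op": "arm_command", "data": {"translation": [[0.3,0,0.4],[0.6,0,0.75],[0.79,0,1],[0.79,0,1],[0.79,0,1]], "rotation": [[0,0,0],[0,0,0],[0,0,0],[0,0,0],[0,0,0]], "grip": [1,1,1,1,1]}}

```text
time_s: 17.3
position: [0.4744, -0.0071, 0.1927]
tcp_rot: [[-0.946, -0.002, 0.323], [-0.323, 0.003, -0.946], [0.001, -1.0, -0.003]]
force: [0.9, 0.1, -2.6]
opening: 0.181
```

```bash
python3 - <<'E'
from h import *
np.set_printoptions(precision=3,suppress=True)
s=bot.read_state();print(s['position'],s['tcp_rot'],s['joint_positions'].round(1))
c=cap('wrist');cv2.imwrite('pics/w12.png',c['image'])
g=s['position']-[0,0,.008]; print('head pred',proj(c,g-[0,0,.099]))
for n,z in(('post_head',g[2]-.099),('slot',.04),('core_1_center',.065)):
    print(n,[(np.array(x['point'])*[W,H],onz(c,np.array(x['point'])*[W,H],z),x['conf']) for x in models.spot_point('wrist',n)])
for e in[[.03,.06,0],[-.07,.0,0]]:
    pass
p=proj(c,[.498,-.067,.04]).round().astype(int);print(p)
x0,y0=p[0]-70,p[1]-60
cr=c['image'][y0:y0+120,x0:x0+140];print(x0,y0,cr.shape)
cv2.imwrite('pics/c12.png',cv2.resize(cr,None,fx=5,fy=5,interpolation=cv2.INTER_CUBIC))
E
```

```text
[ 0.474 -0.007  0.193] [[-0.946 -0.002  0.323]
 [-0.323  0.003 -0.946]
 [ 0.001 -1.    -0.003]] [-14.5  23.4 106.3   0.1  50.5  56.6]
head pred [322.357 207.28 ]
post_head [(array([320.192, 207.   ]), array([ 0.474, -0.005,  0.086]), 0.9)]
slot []
core_1_center [(array([443.776, 193.32 ]), array([ 0.519, -0.116,  0.065]), 0.93)]
[383 191]
313 131 (120, 140, 3)
```

View pics/c12.png

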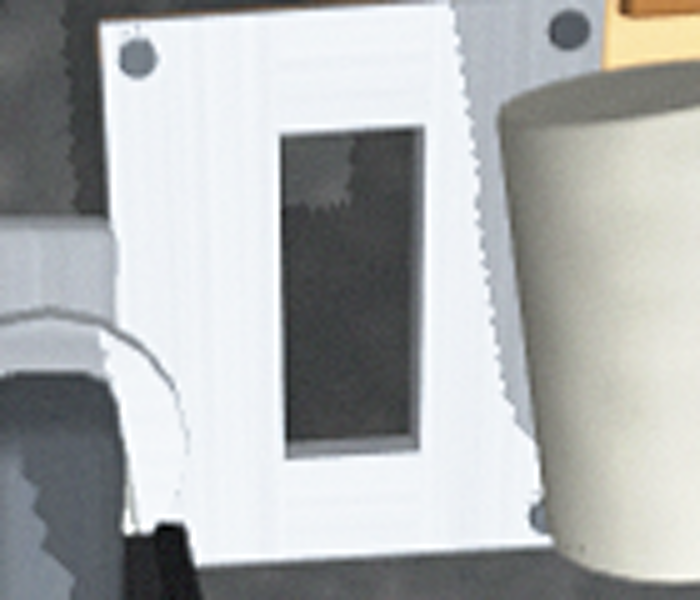

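The crop shows the slot clearly, with top-surface corners at crop (280,131), (425,125), (419,450) and (287,458). Core 1 is to the right, and the post is at the lower left.

```bash
python3 - <<'E'
from h import *
np.set_printoptions(precision=4,suppress=True)
c=cap('wrist')
w=np.array([onz(c,np.array(p)/5+[313,131],.04) for p in[(280,131),(425,125),(419,450),(287,458)]])
ctr=w.mean(0);print(w,ctr)
a=(w[0]+w[1]-w[2]-w[3]); b=w[1]+w[2]-w[0]-w[3]
print('len',np.linalg.norm(a)/2,np.linalg.norm(b)/2,'yaw',np.degrees(np.arctan2(a[1],a[0])),np.degrees(np.arctan2(b[1],b[0]))+90)
s=bot.read_state();A=s['tcp_rot'];print('toolyaw',np.degrees(np.arctan2(-A[1,0],-A[0,0])))
yaw=np.degrees(np.arctan2(a[1],a[0]))
g=np.array([ctr[0],ctr[1],s['position'][2]]);print(s['position'],go(g,tool(yaw,0)))
E
```

```text
[[ 0.5271 -0.0388  0.04  ]
 [ 0.5379 -0.0664  0.04  ]
 [ 0.4719 -0.0938  0.04  ]
 [ 0.4607 -0.0671  0.04  ]] [ 0.4994 -0.0665  0.04  ]
len 0.07180785729733248 0.029280503321862526 yaw 22.805175803306273 22.076816026142325
toolyaw 19.03797438514627
[ 0.4752 -0.0061  0.1936] (array([-0.0399, -0.0012,  0.8125]), array([ 0.0014, -0.0628, -0.0006]))
```

{"op": "arm_command", "data": {"translation": [[-0.01,0,0.25],[-0.03,0,0.55],[-0.04,0,0.81],[-0.04,0,0.81],[-0.04,0,0.81]], "rotation": [[0,-0.02,0],[0,-0.04,0],[0,-0.06,0],[0,-0.06,0],[0,-0.06,0]], "grip": [1,1,1,1,1]}}

```text
time_s: 18.05
position: [0.4989, -0.0666, 0.1935]
tcp_rot: [[-0.924, -0.001, 0.383], [-0.383, 0.002, -0.924], [-0.0, -1.0, -0.002]]
force: [-1.4, 1.0, -3.0]
opening: 0.182
```

{"op": "arm_command", "data": {"translation": [[0,0.2,0],[0,0.4,0],[0,0.4,0],[0,0.4,0]], "rotation": [[0,0,0],[0,0,0],[0,0,0],[0,0,0]], "grip": [1,1,1,1]}}

```text
time_s: 18.45
position: [0.4986, -0.0661, 0.1617]
tcp_rot: [[-0.923, -0.001, 0.384], [-0.384, 0.002, -0.923], [0.0, -1.0, -0.002]]
force: [0.9, -0.2, -2.4]
opening: 0.185
```

```bash
python3 - <<'E'
from h import *
np.set_printoptions(precision=4,suppress=True)
s=bot.read_state();A=s['tcp_rot'];print(s['position'],s['force'],s['opening'],'toolyaw',np.degrees(np.arctan2(-A[1,0],-A[0,0])),A[2])
print(go([.4992,-.0665,s['position'][2]],tool(22.6,0)))
E
```

```text
[ 0.4986 -0.0661  0.1617] [ 0.8635 -0.248  -2.3518] 0.1848711519718771 toolyaw 22.611041837277046 [ 0.0001 -1.     -0.0024]
(array([-0.0052, -0.    ,  0.0075]), array([0.0023, 0.0002, 0.0001]))
```

Aligned. I'll lower in small steps and watch the force.

{"op": "arm_command", "data": {"translation": [[0,0.04,0],[0,0.08,0],[0,0.12,0],[0,0.15,0],[0,0.15,0]], "rotation": [[0,0,0],[0,0,0],[0,0,0],[0,0,0],[0,0,0]], "grip": [1,1,1,1,1]}}

```text
time_s: 18.95
position: [0.499, -0.0672, 0.1495]
tcp_rot: [[-0.924, -0.0, 0.383], [-0.383, 0.002, -0.924], [-0.0, -1.0, -0.002]]
force: [1.0, 0.4, -2.9]
opening: 0.186
```

The head has entered the slot without contact. Continuing down to the collar seat (TCP z ≈ 0.126).

{"op": "arm_command", "data": {"translation": [[0,0.07,0],[0,0.14,0],[0,0.21,0],[0,0.26,0],[0,0.26,0]], "rotation": [[0,0,0],[0,0,0],[0,0,0],[0,0,0],[0,0,0]], "grip": [1,1,1,1,1]}}

```text
time_s: 19.45
position: [0.4987, -0.067, 0.1281]
tcp_rot: [[-0.924, -0.001, 0.383], [-0.383, 0.002, -0.924], [0.0, -1.0, -0.002]]
force: [0.3, -0.5, -2.8]
opening: 0.18
```

{"op": "arm_command", "data": {"translation": [[0,0.02,0],[0,0.03,0],[0,0.03,0]], "rotation": [[0,0,0],[0,0,0],[0,0,0]], "grip": [1,1,1]}}

```text
time_s: 19.75
position: [0.4992, -0.0671, 0.1266]
tcp_rot: [[-0.924, 0.0, 0.384], [-0.384, 0.001, -0.924], [-0.001, -1.0, -0.001]]
force: [0.4, -0.1, -3.0]
opening: 0.185
```

{"op": "arm_command", "data": {"translation": [[0,0.005,0],[0,0.005,0],[0,0.005,0],[0,0.005,0],[0,0.005,0]], "rotation": [[0,-0.13,0],[0,-0.26,0],[0,-0.39,0],[0,-0.52,0],[0,-0.6,0]], "grip": [1,1,1,1,1]}}

```text
time_s: 20.25
position: [0.4993, -0.0672, 0.1264]
tcp_rot: [[-0.518, 0.001, 0.855], [-0.855, 0.001, -0.518], [-0.001, -1.0, -0.0]]
force: [-0.3, 0.0, -2.7]
opening: 0.178
```

{"op": "arm_command", "data": {"translation": [[0,0,0],[0,0,0],[0,0,0],[0,0,0],[0,0,0]], "rotation": [[0,-0.13,0],[0,-0.26,0],[0,-0.39,0],[0,-0.52,0],[0,-0.6,0]], "grip": [1,1,1,1,1]}}

```text
time_s: 20.75
position: [0.4993, -0.0672, 0.1264]
tcp_rot: [[0.084, 0.001, 0.996], [-0.996, 0.001, 0.084], [-0.001, -1.0, 0.001]]
force: [0.2, -0.7, -2.0]
opening: 0.18
```

{"op": "arm_command", "data": {"translation": [[0,0.005,0],[0,0.01,0],[0,0.01,0],[0,0.01,0],[0,0.01,0]], "rotation": [[0,-0.12,0],[0,-0.24,0],[0,-0.3,0],[0,-0.3,0],[0,-0.3,0]], "grip": [1,1,1,1,1]}}

```text
time_s: 21.25
position: [0.4994, -0.0675, 0.126]
tcp_rot: [[0.383, 0.001, 0.924], [-0.924, 0.001, 0.383], [-0.0, -1.0, 0.001]]
force: [-1.6, -1.3, 4.0]
opening: 0.18
```

```bash
python3 - <<'E'
from h import *
np.set_printoptions(precision=4,suppress=True)
s=bot.read_state();A=s['tcp_rot'];print(s['position'],s['force'],s['moment'],s['opening'],'toolyaw',np.degrees(np.arctan2(-A[1,0],-A[0,0])),A[2],s['joint_positions'].round(1))
E
```

```text
[ 0.4994 -0.0675  0.126 ] [-1.6153 -1.2877  3.9763] [-0.5075  0.2392 -0.0611] 0.17950128389085732 toolyaw 112.49260481463294 [-0.0001 -1.      0.0012] [-20.5  31.7 105.5   0.1  42.7 -43. ]
```

The quarter turn is complete and the collar is seated (+4 N). Now I'll open and retreat.

{"op": "arm_command", "data": {"translation": [[0,0,0],[0,0,0],[0,0,0],[0,0,0],[0,0,0]], "rotation": [[0,0,0],[0,0,0],[0,0,0],[0,0,0],[0,0,0]], "grip": [-0.2,-1,-1,-1,-1]}}

```text
time_s: 21.75
position: [0.4992, -0.067, 0.1253]
tcp_rot: [[0.383, 0.0, 0.924], [-0.924, 0.002, 0.383], [-0.001, -1.0, 0.001]]
force: [1.0, 0.3, -0.6]
opening: 0.552
```

{"op": "arm_command", "data": {"translation": [[0,0,0],[0,0,0],[0,0,0],[0,0,0],[0,0,0]], "rotation": [[0,0,0],[0,0,0],[0,0,0],[0,0,0],[0,0,0]], "grip": [-1,-1,-1,-1,-1]}}

```text
time_s: 22.25
position: [0.4992, -0.0672, 0.1254]
tcp_rot: [[0.384, 0.0, 0.924], [-0.924, 0.001, 0.384], [-0.001, -1.0, 0.001]]
force: [1.0, -0.9, 0.3]
opening: 0.967
```

{"op": "arm_command", "data": {"translation": [[0,-0.2,0],[0,-0.5,0],[0,-0.8,0],[0,-1,0],[0,-1,0]], "rotation": [[0,0,0],[0,0,0],[0,0,0],[0,0,0],[0,0,0]], "grip": [-1,-1,-1,-1,-1]}}

```text
time_s: 22.75
position: [0.5006, -0.0677, 0.2074]
tcp_rot: [[0.384, 0.005, 0.923], [-0.923, -0.0, 0.384], [0.003, -1.0, 0.005]]
force: [0.6, 0.9, -0.8]
opening: 0.997
```

{"op": "arm_command", "data": {"translation": [[0,-0.3,0],[0,-0.6,0],[0,-0.6,0],[0,-0.6,0]], "rotation": [[0,0,0],[0,0,0],[0,0,0],[0,0,0]], "grip": [-1,-1,-1,-1]}}

```text
time_s: 23.15
position: [0.4987, -0.0672, 0.2526]
tcp_rot: [[0.384, -0.0, 0.924], [-0.924, 0.002, 0.384], [-0.002, -1.0, 0.0]]
force: [-0.5, 0.3, 0.1]
opening: 1.001
```

```bash
python3 - <<'E'
from h import *
np.set_printoptions(precision=4,suppress=True)
s=bot.read_state();print(s['position'],s['force'],s['opening'])
ca=np.array([.4994,-.0668,.04]);a=np.radians(22.6);X=np.array([np.cos(a),np.sin(a),0]);Y=np.array([-np.sin(a),np.cos(a),0])
for k in('wrist','scene','top'):
    q=cap(k);cv2.imwrite(f'pics/end_{k}.png',q['image'])
    for n,z in(('post_grip',.118),('core_1_center',.065)):
        for x in models.spot_point(k,n):
            d=onz(q,np.array(x['point'])*[W,H],z)-ca
            print(k,n,np.round([d@X,d@Y],3),np.round(np.array(x['point'])*[W,H]),x['conf'])
E
```

```text
[ 0.4987 -0.0672  0.2526] [-0.4582  0.2901  0.1095] 1.0005506681089635
wrist post_grip [0.001 0.001] [324. 197.] 0.6
wrist core_1_center [-0.001 -0.054] [322. 227.] 0.56
scene post_grip [0.004 0.005] [303. 187.] 0.6
scene core_1_center [ 0.008 -0.051] [319. 203.] 0.89
top post_grip [ 0.167 -0.023] [295. 159.] 0.53
top core_1_center [-0.002 -0.048] [329. 219.] 0.63
```

```bash
python3 -c "
from rig import bot
print(bot.hand_in())"
```

```text
the job is handed in; nothing more can be done
None
```

The post is locked in the carrier slot and the job is handed in, at about 23 s of robot time. I lifted the post from its rest, stood it upright on bare worktop at about (0.508, 0.089) and let go. I then took it again from above and lowered it through the slot with no contact until the collar sat on the deck. I turned it 90°, released it and backed off.

**Checks that agreed:**
- **Position:** the wrist camera puts the post grip within about 1.5 mm of the slot centre.
- **Turn:** the tool turned from yaw 22.6° to 112.5°, and the collar pressed back at about +4 N before I let go.
- **Cores:** core 1 still reads −54 mm from the slot, its starting value, in the wrist view. I did not measure cores 2 and 3 again.
- **Clear of contact:** the gripper is fully open about 130 mm above the post, with almost no force on it.

**Checks that disagreed or failed:**
- The top camera's network placed the post grip about 170 mm away, on the bottle, so I treated it as a false detection.
- The scene camera put the post about 6 mm off centre, still inside the 12 mm limit.
- I could not view a last picture because the 12-picture limit was reached. The end state therefore rests on the numbers above. The tin and bottle were not checked at the end, but the arm never went near them.

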